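# Fold down the tabs of a booklet's binding bar in one stroke

### The job

Close the binding bar of the paper booklet: run your closed fingertips lightly along the middle of its row of four raised tabs in one low stroke, in the direction in which their free ends point (up the ramps, each tab from its hinge to its free end), so that the tabs fold flat one after another and stay flat. Do not lift away before the last tab is down, do not press hard, pick the booklet up or push it along the worktop, and leave the spare bar without paper (its tabs stay up) and everything else as it is.

Things in the scene. Friction and masses are not known exactly. Their poses are not given: they have to be found in the camera images.
- booklet: paper booklet: white paper stack (top 7 mm high, 68 mm deep, 226 mm wide) in an aluminium binding bar along its edge nearest the robot (240 x 36 x 5 mm, one row of four raised black tabs); 0.9 kg, loose. Origin: underside of the bar, middle of its length and width. +x: across the bar to the paper (away from the robot); y: along the bar, +y roughly to the robot's left; z up
- row_start (a point): booklet's row, its start: centre of the hinge pin of tab 1, at y = +108 mm, 9 mm above the worktop. The pins of tabs 1 to 4 lie at y = +108, +52, -4, -60 mm of the booklet, on the bar's centre line. Each tab is a leaf 28 mm wide; its free end, 44 mm from the pin towards -y, stands up, so the tabs are ramps rising towards -y
- row_end (a point): booklet's row, its end: free end of tab 4 when flat, at y = -104 mm. A flat tab's top and the pins' tops are 11 mm above the worktop. Fingertips that travel along the row from start to end, 1 to 6 mm above that height, ride onto the ramps and fold them flat; moving the other way they would catch under the free ends
- spare: The spare bar: the same bar with the same row of four raised tabs, but with no paper in it, loose, lying beside the booklet; which of the two is on the left varies. Origin and axes as for the booklet. To be left alone.
- tab1 (a joint): tab 1 of the booklet's row, counted from its +y (left) end: angle in rad, 0 = flat, grows as the free end stands up (starts 0.45 to 0.7), can be pressed down to -0.05; stiff hinge (about 0.4 N at the free end moves it), stays where it is left
- tab2 (a joint): tab 2 of the booklet's row, counted from its +y (left) end: angle in rad, 0 = flat, grows as the free end stands up (starts 0.45 to 0.7), can be pressed down to -0.05; stiff hinge (about 0.4 N at the free end moves it), stays where it is left
- tab3 (a joint): tab 3 of the booklet's row, counted from its +y (left) end: angle in rad, 0 = flat, grows as the free end stands up (starts 0.45 to 0.7), can be pressed down to -0.05; stiff hinge (about 0.4 N at the free end moves it), stays where it is left
- tab4 (a joint): tab 4 of the booklet's row, counted from its +y (left) end: angle in rad, 0 = flat, grows as the free end stands up (starts 0.45 to 0.7), can be pressed down to -0.05; stiff hinge (about 0.4 N at the free end moves it), stays where it is left
- spare1 (a joint): tab 1 of the spare bar, same meaning; starts 0.45 to 0.7
- spare2 (a joint): tab 2 of the spare bar, same meaning; starts 0.45 to 0.7
- spare3 (a joint): tab 3 of the spare bar, same meaning; starts 0.45 to 0.7
- spare4 (a joint): tab 4 of the spare bar, same meaning; starts 0.45 to 0.7
- eraser: eraser, 23x58x13 mm, lying on the booklet's paper about 60 mm from the row; bystander, origin at the middle of its underside
- clip: black binder clip, 45x32x17 mm, lying on the booklet's paper about 60 mm from the row; bystander, origin at the middle of its underside
- cassette: grey label-tape cassette, 46x64x18 mm, lying behind the spare bar; bystander, origin at the middle of its underside
- remover: small staple remover, 64x20x26 mm, lying behind the spare bar; bystander, origin at the middle of its underside
- notes: stack of two sticky-note pads, 75x75x20 mm, right part of the worktop; bystander, origin at the middle of its underside
- dispenser: desk tape dispenser, 156x43x75 mm, right part of the worktop; bystander, origin at the middle of its underside
- usb: USB stick, 18x66x9 mm, left of the work; bystander, origin at the middle of its underside
- sharpener: upright black pencil sharpener, 88 mm diameter, 125 mm tall, far right; bystander, origin at the middle of its underside

How it is judged (in metres and radians):
On the way, in this order (a step that is already met when the one before it is completed fails the run):
1. tab 1 is folded flat while the tabs after it still stand, the fingers over the middle of the row (within 16 mm) (value of joint tab1 below 0.2 rad and value of joint each of tab2, tab3, tab4 above 0.3 rad and x of the grasp point in the frame of booklet between -0.016 and 0.016 m), for 0.05 s.
2. tab 2 is folded flat while the tabs after it still stand, the fingers over the middle of the row (within 16 mm) (value of joint tab2 below 0.2 rad and value of joint each of tab3, tab4 above 0.3 rad and x of the grasp point in the frame of booklet between -0.016 and 0.016 m), for 0.05 s.
3. tab 3 is folded flat while the tabs after it still stand, the fingers over the middle of the row (within 16 mm) (value of joint tab3 below 0.2 rad and value of joint tab4 above 0.3 rad and x of the grasp point in the frame of booklet between -0.016 and 0.016 m), for 0.05 s.
4. tab 4 is folded flat, the fingers over the middle of the row (within 16 mm) (value of joint tab4 below 0.2 rad and x of the grasp point in the frame of booklet between -0.016 and 0.016 m), for 0.05 s.
At the end, for the whole second after the job is handed in: all four tabs of the booklet are within 0.2 rad (11 degrees) of flat, the spare bar's tabs all stand above 0.35 rad, and the booklet lies flat and at rest within 20 mm of where it was (value of joint each of tab1, tab2, tab3, tab4 below 0.2 rad and value of joint each of spare1, spare2, spare3, spare4 above 0.35 rad and distance of booklet from where it was at the start of the episode below 0.02 m and height (world z) of booklet below 0.006 m and angle between booklet's own z axis and vertical below 0.1 rad and linear speed of booklet below 0.02 m/s); the robot touches nothing.
It fails at once if the fingers are lifted away (more than about 40 mm above the flat tabs) after the first tab is flat and before the last is down (value of joint tab1 below 0.2 rad and value of joint tab4 above 0.2 rad and height (world z) of the grasp point above 0.07 m).
It fails at once if the booklet or its tabs are pressed with more than 25 N (contact force between the fingers and booklet above 25 N).
It fails at once if the booklet is lifted, tipped or pushed more than 20 mm (height (world z) of booklet above 0.006 m or angle between booklet's own z axis and vertical above 0.1 rad or distance of booklet from where it was at the start of the episode above 0.02 m).
It fails at once if a tab of the spare bar is folded, or the bar is moved more than 20 mm (value of joint any of spare1, spare2, spare3, spare4 below 0.35 rad or distance of spare from where it was at the start of the episode above 0.02 m).
It fails at once if a bystander is moved more than 30 mm (distance of any of eraser, clip, cassette, remover, notes, dispenser, usb, sharpener from where it was at the start of the episode above 0.03 m).
It also fails if it takes over 40 s, if anything falls off the work surface, if the arm or the gripper's body presses on something with over 40 N, if the wrist force passes 120 N, or if a joint passes its speed limit or range.

### The arm

A 7-joint arm with a two-finger parallel gripper is mounted at the origin on a cart in front of the work surface, level with it; the furniture and walls round the work are solid. World frame = base frame: x ahead of the robot, y to its left, z up, the work surface at z = 0. Lengths are in mm, angles in rad, forces in N, time in s.
With the tool pointing down it reaches from about 400 to 875 mm from the base axis. Payload 4.4 kg.
Tool frame: the origin (TCP) lies at the very end of the fingers, on their centre line; the grasp point (between the pads) lies ctrl.grip_depth behind it (ctrl.grip_depth is the distance from the TCP to the grasp point, in mm); y points along the fingers, x is the direction in which the jaws open and shut, and the axes are right-handed (so a half turn about y gives the same grasp; the last joint's range is limited). The gripper opens to 85 mm and grips with 20 to 120 N. Pads are 22 mm wide; open, the fingers measure 114 mm over their backs; the gripper's body (76 mm by 85 mm) begins 54 mm behind the grasp point. The pads swing forward as they close: fully open they stand 13 mm farther back than shut.
Start: joints at [1.252, 0.628, 0.038, 1.517, -0.027, 0.996, -0.02], TCP at [162.604, -629.347, 198.313] pointing down, gripper open.
Joint ranges: [-3.06, 3.06], [-0.37, 2.12], [-1.25, 1.32], [0.18, 2.47], [-1.1, 4.24], [0.23, 1.98], [-2.94, 2.94]. Speed limits (rad/s): [2.57, 2.57, 3.14, 3.14, 3.14, 3.14, 3.14].

### API

Orientations are given as [roll, pitch, yaw] about the fixed x, y, z axes, in that order (R = Rz(yaw) Ry(pitch) Rx(roll)).
In Python, from cell import ctrl gives the robot as it stands.
- The arm moves only by the tool apply_moves, never from a script. Its argument "motion" is a list of rows, each a list of 5 numbers: the shift along the tool's x, y, z in cm, then the turn about the tool's y in rad, then the finger opening in cm, from 0 to 8.54. In form: [[tx, ty, tz, roll, hand], ...]. A call has 1 to 20 rows; each row is the pose to reach, as a shift and turn from the pose commanded when the call began, along the tool's axes at that moment; what a row does not reach only later rows make up. A row lasts 1/8 s, in which the tool goes at most 62.5 mm and 10.7 degrees, less where a joint would pass 70% of its speed; a pose out of reach is approached as far as the arm can. A call with a gripper value outside its range is refused whole. The fingers move at their own pace and stop on an object; the grip force is fixed at half the most. Time passes only in rows, so rows that repeat a pose let the fingers close. It gives the time, the measured TCP pose, the force and the opening at its end, in the units of the state.
- ctrl.read_state(): the state, without advancing time (a new reading comes with each control period).
- ctrl.get_image(name): name is "scene" or "top" or "wrist"; returns a dict with "image" (400x640x3 uint8, red, green, blue), "vfov" (degrees; the focal length in pixels is half the picture's height over the tangent of half this angle, whatever the lens; pixels are square), "cx", "cy" (the principal point, pixels), "k1" (the pictures are not rectified: a ray, as slopes to the right and down, at radius r is drawn at 1 + k1 r^2 times it, then the intrinsics apply), "extrinsics" (4x4, takes a point from world to camera coordinates); the wrist camera has in their place "tool_from_camera" (4x4, takes a point from camera to tool coordinates, whose origin is the TCP and whose axes are the tool frame's). Camera axes: x right, y up, looking along -z (the intrinsics and any distortion apply to the point x, -y, -z); pixel columns grow to the right and rows downward; lengths in mm; the calibration is good to about 2 mm. A picture is of the moment at which its call begins: read the wrist's pose just before it. There is no depth.
- ctrl.finish_job(): hands the job in, once; it reports no verdict.
Trained networks look in a picture, given as the dict that the camera call returned (one of the last four; its "shot" number tells which), for a name from the list of things; names that differ only in an ending like _2 or _b are one class to them, and where a whole thing is asked for, a point or a joint stands for the part that bears it (a point fixed in the world has none). Each returns a list of dicts, best first, with "confidence" (0 to 1); they miss things now and then, are a little off and sometimes report something else, mostly with a low value. They report only what shows in the picture. A call takes as long as a camera call.
- ctrl.search_frame(picture, query): "location" ([x, y, z] in mm, in world coordinates, good to about 4 mm: the middle of the surface that is visible of it).
- ctrl.mark_of(picture, query): "location" ([x, y, z] in mm, in world coordinates, good to about 4 mm: a listed point, or the origin of a listed thing).
The state is a dict: "clock": time; "qpos": joint angles; "qd": joint speeds; "tau": joint torques, N m; "eef_pos": TCP position; "tool_rot": TCP orientation; "force": force on the tool from outside, world axes, zero at the start; "torque": the same for the moment, N m; "width": finger opening in mm.
Only numpy, scipy, OpenCV 4.12 (cv2) and the standard library are available. Lean on these libraries where they do the work, as an engineer would, in place of code of your own. Each camera call takes 0.05 s, during which the arm holds its last target.

## Working session

There is one attempt and no reset: what is moved stays moved. The work goes in short steps, Python scripts to look and compute and a tool call to move; the robot and the scene stay as the last step left them, time stands still between calls to the robot, and variables do not carry over. Pictures are saved under pics/ and viewed, and the job is handed in when it is done.

Besides the shell and the picture viewer there is one more tool, called after "Request:" as name(argument=value, ...), one argument or row to a line, values as JSON. apply_moves: Moves the arm, as the interface text tells. Its arguments: {"type":"object","properties":{"motion":{"type":"array","items":{"type":"array","items":{"type":"number"}}}},"required":["motion"]}

```bash
mkdir -p pics; ls; python3 - <<'E'
from cell import ctrl
import cv2
s=ctrl.read_state(); print(s); print(ctrl.grip_depth)
for n in ["scene","top"]:
    p=ctrl.get_image(n); cv2.imwrite(f"pics/{n}0.png",p["image"][:,:,::-1])
    print(n,p["vfov"],p["cx"],p["cy"],p["k1"],p["extrinsics"].tolist() if hasattr(p["extrinsics"],'tolist') else p["extrinsics"])
    for q in ["booklet","row_start","row_end","spare","eraser","clip"]:
        print(q,[(r["location"],r["confidence"]) for r in ctrl.mark_of(p,q)][:3])
E
```

```text
pics
{'clock': 0.0, 'qpos': array([ 1.2521527 ,  0.62936189,  0.03843263,  1.51840533, -0.02697587,
        0.99626532, -0.0200011 ]), 'qd': array([-0.00060803,  0.00202575,  0.00053875, -0.00124005, -0.00105698,
        0.00041939,  0.00066232]), 'tau': array([-2.82457968e-04, -5.63406730e+01,  1.22636531e+00, -1.93445492e+01,
        1.10581471e-02,  1.04657272e-02,  2.28264162e-05]), 'eef_pos': array([ 162.45204035, -628.64952071,  197.36682422]), 'tool_rot': array([-1.5708379 ,  0.00192161, -1.317934  ]), 'force': array([-0.48318093, -0.15855993, -0.48034818]), 'torque': array([-0.02207988, -0.03005526,  0.0130775 ]), 'width': 85.09163607303832}
18.700000000000003
scene 49.23914796235621 320.24089074984164 196.28253930091708 -0.07996595071993828 [[-0.9052459163969473, -0.4246003755066658, 0.015631761457030935, 399.1984158897624], [0.2847629324532137, -0.5789866119979675, 0.7639925231491218, -253.76084655157015], [-0.3153409316078354, 0.696052457970456, 0.6450357142096778, -1363.3814574708417], [0.0, 0.0, 0.0, 1.0]]
booklet [([467.1, 246.4, -2.0], 0.66)]
row_start [([485.8, 352.9, 8.5], 0.97)]
row_end [([450.3, 144.3, 8.5], 0.62)]
spare [([476.5, -148.7, 2.7], 0.77)]
eraser [([534.9, 291.7, 8.2], 0.7)]
clip [([452.4, 144.0, 13.4], 0.73), ([520.0, 180.3, 6.4], 0.39)]
top 53.53391978493304 313.07600815555463 203.73055201148645 -0.07951473604231633 [[-0.012644442537477655, -0.999885533076105, 0.008308960105222913, -120.05647536268319], [0.9813004135070629, -0.010812430565458041, 0.19217853625245107, -482.2146102200911], [-0.19206669811235874, 0.010583576445649626, 0.981324804224287, -1344.5820622438312], [0.0, 0.0, 0.0, 1.0]]
booklet [([469.5, 242.5, -0.7], 0.62)]
row_start [([479.6, 353.3, 10.5], 0.61)]
row_end [([451.4, 145.2, 9.6], 0.78), ([478.8, 351.7, 9.4], 0.34)]
spare [([471.9, -150.3, 6.5], 0.62)]
eraser [([536.1, 296.2, 5.5], 0.51)]
clip [([521.6, 184.1, 4.2], 0.38)]
```

View pics/scene0.png

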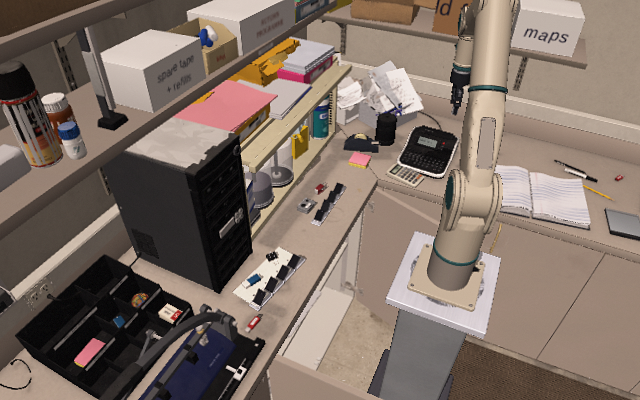

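View pics/top0.png

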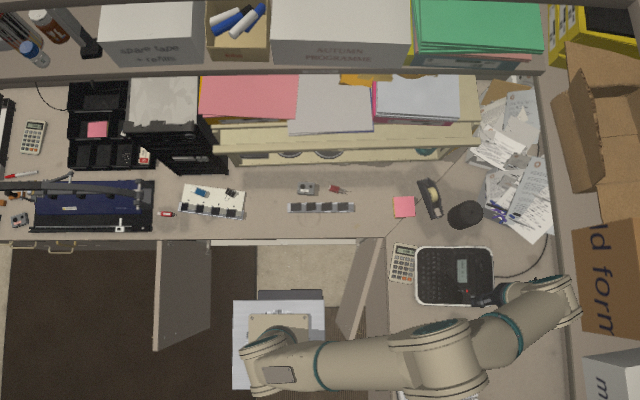

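The scene picture shows the booklet (white paper, eraser and clip on it) on the left, near pixel (270,280), and the spare bar without paper at (328,203). In the top picture they are at (212,205) and (322,208). The network points agree: the row runs from about (483,353) to (451,145), length 211 mm against the expected 212. I'll close the fingers and start swinging over in small steps.

Request:
apply_moves(
  motion=[
    [-1.4,0,1.5,-0.04,0],
    [-4.2,0,4.5,-0.12,0],
    [-7,-0.5,7.5,-0.2,0],
    [-10,-1,10.5,-0.29,0],
    [-13,-1,14,-0.37,0],
  ],
)

```text
clock: 1.32
eef_pos: [266.1, -467.9, 208.9]
tool_rot: [-1.571, -0.001, -0.946]
force: [-0.2, 0.1, -0.5]
width: 0.1
```

```bash
python3 - <<'E'
from cell import ctrl
s=ctrl.read_state(); print(s['qpos'].round(3),s['eef_pos'])
E
```

```text
[ 1.051  0.455 -0.072  1.817  0.042  0.869  0.013] [ 266.12045554 -467.85895694  208.91595637]
```

Request:
apply_moves(
  motion=[
    [-0.7,0,1.8,-0.04,0],
    [-2.1,0,5.3,-0.12,0],
    [-3.8,0,9.5,-0.2,0],
    [-5.5,0,13.9,-0.3,0],
    [-7.3,0,18.4,-0.4,0],
    [-9,0,22.7,-0.5,0],
    [-11,0,27.5,-0.6,0],
    [-12.8,0,32,-0.7,0],
    [-13.9,0,35.1,-0.79,0],
    [-13.9,0,35.1,-0.79,0],
  ],
)

```text
clock: 2.58
eef_pos: [471.5, -149.0, 208.5]
tool_rot: [-1.57, -0.002, -0.154]
force: [-0.7, -0.4, -0.4]
width: 0.1
```

Request:
apply_moves(
  motion=[
    [-0.3,0,2,0,0],
    [-0.9,0,6,0,0],
    [-1.7,0,11,0,0],
    [-2.5,0,16,0,0],
    [-3.3,0,21,0,0],
    [-4.1,0,26,0,0],
    [-4.9,0,31,0,0],
    [-5.6,0,35.5,0,0],
    [-6.2,0,39.4,0,0],
    [-6.2,0,39.4,0,0],
  ],
)

```text
clock: 3.82
eef_pos: [470.7, 250.2, 208.3]
tool_rot: [-1.569, -0.0, -0.156]
force: [0.2, -0.7, 0.4]
width: 0.4
```

```bash
python3 - <<'E'
from cell import ctrl
import cv2
s=ctrl.read_state(); print(s['qpos'].round(3),s['eef_pos'],s['tool_rot'],s['force'])
for n in ["wrist","top"]:
    p=ctrl.get_image(n); cv2.imwrite(f"pics/{n}1.png",p["image"][:,:,::-1])
    if n=="wrist": print(n,p["vfov"],p["cx"],p["cy"],p["k1"],p["tool_from_camera"].tolist())
    for q in ["booklet","row_start","row_end","usb"]:
        print(q,[(r["location"],r["confidence"]) for r in ctrl.mark_of(p,q)][:3])
E
```

```text
[-0.272  0.47  -0.39   1.825  0.223  0.888 -0.921] [470.72832065 250.24865714 208.28902814] [-1.56924941e+00 -3.33008825e-04 -1.55652056e-01] [ 0.21291934 -0.71466278  0.39258171]
wrist 62.34523113888667 318.3325988040351 195.9948039776429 -0.014359722168490538 [[0.9999997766865656, 0.00047694510937075865, 0.0004681347891453822, 0.44267127961789], [0.0002895951458004015, 0.32204770369361213, -0.9467233981899477, -176.08593215238974], [-0.0006022968285569591, 0.9467233223434572, 0.3220474936550451, 82.62678892221598], [0.0, 0.0, 0.0, 1.0]]
booklet [([468.6, 248.1, 2.5], 0.92)]
row_start [([482.7, 354.5, 8.8], 0.94)]
row_end [([449.0, 148.6, 6.2], 0.95)]
usb [([457.5, 406.2, -2.2], 0.93)]
booklet [([468.7, 248.0, 0.9], 0.74)]
row_start [([501.1, -548.9, -2.4], 0.58)]
row_end [([447.8, 143.2, 13.5], 0.56)]
usb []
```

View pics/wrist1.png

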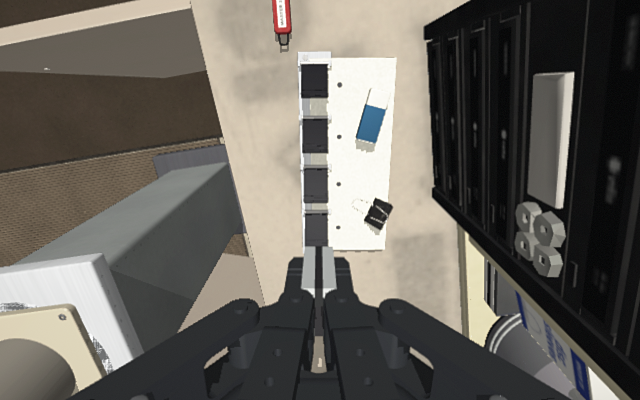

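The wrist view shows the row of four tabs running up column ~315, from the near end at about (315,245) to the far end at (315,55). The USB stick is at (282,20), just past the row start. I'll measure the bar's outline with my own projection.

```bash
cat > h.py <<'E'
import numpy as np
from scipy.spatial.transform import Rotation as R
def ray(p,px,pos,rot,z):
    f=200/np.tan(np.radians(p["vfov"]/2))
    d=(np.array(px,float)-[p["cx"],p["cy"]])/f; u=d.copy()
    for _ in range(20): u=d/(1+p["k1"]*(u@u))
    T=np.array(p["tool_from_camera"]); Rw=R.from_euler('xyz',rot).as_matrix()
    o=Rw@T[:3,3]+pos; v=Rw@T[:3,:3]@[u[0],-u[1],-1]
    return o+v*(z-o[2])/v[2]
E
python3 - <<'E'
from cell import ctrl
import cv2,numpy as np,pickle
s=ctrl.read_state();p=ctrl.get_image("wrist"); pickle.dump((s,p),open('w.pkl','wb'))
im=p["image"][40:260,270:410,::-1]
cv2.imwrite("pics/crop1.png",cv2.resize(im,None,fx=2.7,fy=2.7,interpolation=cv2.INTER_CUBIC))
E
```

```text
(no output)
```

View pics/crop1.png

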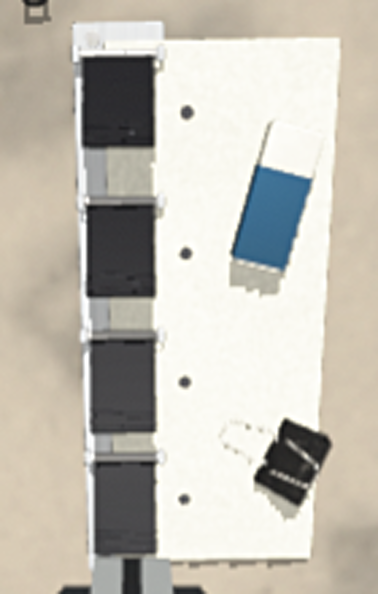

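The crop shows the four hinge pins at crop (119,55), (121,203), (123,334) and (126,460). The tabs rise towards the bottom of the picture.

```bash
python3 - <<'E'
import pickle,numpy as np
from h import *
s,p=pickle.load(open('w.pkl','rb'))
P=np.array([ray(p,(270+a/2.7,40+b/2.7),s['eef_pos'],s['tool_rot'],10) for a,b in [(119,55),(121,203),(123,334),(126,460)]])
print(P.round(1)); print(np.linalg.norm(np.diff(P,axis=0),axis=1).round(1))
d=P[0]-P[3]; print(np.arctan2(-d[0],d[1]))
B=np.array([ray(p,(270+a/2.7,40+b/2.7),s['eef_pos'],s['tool_rot'],5) for a,b in [(73,22),(163,22),(73,55)]]);print(B.round(1))
E
```

```text
[[483.4 352.6  10. ]
 [475.  296.9  10. ]
 [467.  242.6  10. ]
 [458.9 185.2  10. ]]
[56.4 54.9 58. ]
-0.14519696437119153
[[467.6 367.6   5. ]
 [502.3 362.    5. ]
 [465.5 355.8   5. ]]
```

Pin spacing measures 56.4, 54.9 and 58.0 mm (56 expected), and the row yaw of -0.145 matches the networks. Next I'll go above the spot just before pin 1.

Request:
apply_moves(
  motion=[
    [-0.1,0,2,0,0],
    [-0.2,0,6,0,0],
    [-0.3,0,10,0,0],
    [-0.35,1,12,0,0],
    [-0.35,4,12,0,0],
    [-0.35,8,12,0,0],
    [-0.35,12,12,0,0],
    [-0.35,15,12,0,0],
    [-0.35,16.5,12,0,0],
    [-0.35,16.5,12,0,0],
    [-0.35,16.5,12,0,0],
  ],
)

```text
clock: 5.75
eef_pos: [486.6, 367.8, 44.4]
tool_rot: [-1.569, -0.001, -0.158]
force: [-0.7, 0.7, 0.1]
width: -0.6
```

```bash
python3 - <<'E'
from cell import ctrl
import cv2
s=ctrl.read_state(); print(s['qpos'].round(3),s['eef_pos'],s['tool_rot'],s['force'])
p=ctrl.get_image("wrist"); cv2.imwrite(f"pics/wrist2.png",p["image"][:,:,::-1])
E
```

```text
[-0.509  0.782 -0.3    1.753  0.348  0.657 -1.163] [486.5994649  367.79392055  44.40082318] [-1.56928074e+00 -1.35998306e-03 -1.58095324e-01] [-0.74051783  0.72501119  0.12770546]
```

View pics/wrist2.png

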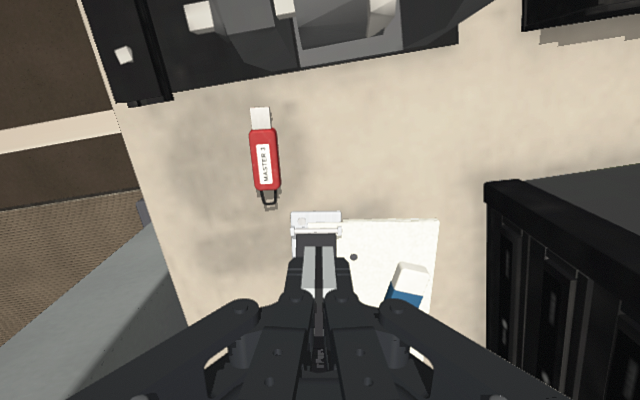

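The fingers are centred on the bar end at column ~318, just before pin 1, and the USB stick is clear to the upper left. Descending.

Request:
apply_moves(
  motion=[
    [0,0.5,0.5,0,0],
    [0,1.5,0.5,0,0],
    [0,2.4,0.5,0,0],
    [0,2.9,0.5,0,0],
    [0,2.9,0.5,0,0],
    [0,2.9,0.5,0,0],
  ],
)

```text
clock: 6.55
eef_pos: [486.8, 372.1, 14.4]
tool_rot: [-1.571, -0.0, -0.158]
force: [0.6, 0.6, -0.3]
width: 0.3
```

```bash
python3 - <<'E'
from cell import ctrl
import cv2
for i in range(3):
    s=ctrl.read_state(); print(s['eef_pos'],s['tool_rot'],s['force'])
    p=ctrl.get_image("wrist")
print([(r["location"],r["confidence"]) for r in ctrl.mark_of(p,"row_start")])
E
```

```text
[486.78902707 372.12965836  14.41886438] [-1.57055461e+00 -1.69428613e-04 -1.58089674e-01] [ 0.62471614  0.6385783  -0.32005588]
[486.83302948 372.19597559  14.55760777] [-1.57039922e+00 -3.30107384e-04 -1.58026436e-01] [ 0.53003148 -0.83521503  1.03065365]
[486.86085701 372.20235944  14.59862567] [-1.57031864e+00 -3.62408955e-04 -1.58093024e-01] [ 0.72141223  0.06101847 -0.38283433]
[([484.9, 354.1, 10.4], 0.58)]
```

Height is 14.5 mm, within the 12–17 mm band. Starting the stroke.

Request:
apply_moves(
  motion=[
    [0,0.05,-0.3,0,0],
    [0,0.05,-0.8,0,0],
    [0,0.05,-1.3,0,0],
    [0,0.05,-1.8,0,0],
    [0.01,0.05,-2.3,0,0],
    [0.02,0.05,-2.8,0,0],
    [0.03,0.05,-3.3,0,0],
    [0.03,0.05,-3.8,0,0],
    [0.04,0.05,-4.3,0,0],
    [0.04,0.05,-4.8,0,0],
    [0.05,0.05,-5.3,0,0],
    [0.05,0.05,-5.8,0,0],
    [0.06,0.05,-6.3,0,0],
    [0.06,0.05,-6.8,0,0],
  ],
)

```text
clock: 8.5
eef_pos: [476.5, 304.5, 13.8]
tool_rot: [-1.571, -0.0, -0.158]
force: [-0.1, -1.0, 0.9]
width: -0.2
```

```bash
python3 - <<'E'
from cell import ctrl
import cv2
s=ctrl.read_state(); print(s['eef_pos'],s['tool_rot'],s['force'])
p=ctrl.get_image("wrist"); cv2.imwrite(f"pics/wrist3.png",p["image"][:,:,::-1])
E
```

```text
[476.53879719 304.45043583  13.82466457] [-1.57075076e+00 -6.43922100e-05 -1.58051640e-01] [-0.06588476 -0.97542617  0.86894959]
```

View pics/wrist3.png

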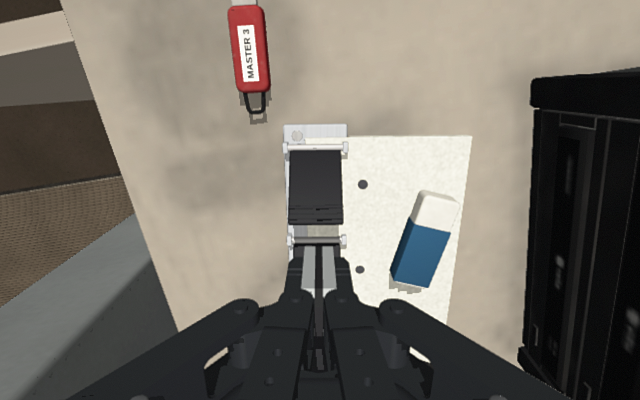

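Tab 1 is down, at about (315,185) in the picture, and the fingers are centred with forces around 1 N. Continuing over tabs 2 and 3.

Request:
apply_moves(
  motion=[
    [0,0,-0.5,0,0],
    [0.01,0,-1,0,0],
    [0.01,0,-1.5,0,0],
    [0.02,0,-2,0,0],
    [0.02,0,-2.5,0,0],
    [0.03,0,-3,0,0],
    [0.03,0,-3.5,0,0],
    [0.04,0,-4,0,0],
    [0.04,0,-4.5,0,0],
    [0.05,0,-5,0,0],
    [0.05,0,-5.5,0,0],
    [0.06,0,-6,0,0],
    [0.06,0,-6.5,0,0],
    [0.07,0,-7,0,0],
    [0.07,0,-7.5,0,0],
    [0.08,0,-8,0,0],
    [0.08,0,-8.5,0,0],
    [0.09,0,-9,0,0],
    [0.09,0,-9.5,0,0],
    [0.1,0,-10,0,0],
  ],
)

```text
clock: 11.05
eef_pos: [461.8, 205.5, 13.8]
tool_rot: [-1.571, -0.0, -0.158]
force: [0.8, -0.2, 0.5]
width: -0.4
```

```bash
python3 - <<'E'
from cell import ctrl
import cv2
s=ctrl.read_state(); print(s['eef_pos'],s['tool_rot'],s['force'])
p=ctrl.get_image("wrist"); cv2.imwrite(f"pics/wrist4.png",p["image"][:,:,::-1])
for q in ["booklet","row_start","row_end"]:
        print(q,[(r["location"],r["confidence"]) for r in ctrl.mark_of(p,q)][:3])
E
```

```text
[461.76276669 205.49703232  13.82134911] [-1.57081824e+00 -1.75326933e-05 -1.58109996e-01] [ 0.81466629 -0.24943737  0.52317413]
booklet [([468.2, 247.0, -0.8], 0.75)]
row_start []
row_end []
```

View pics/wrist4.png

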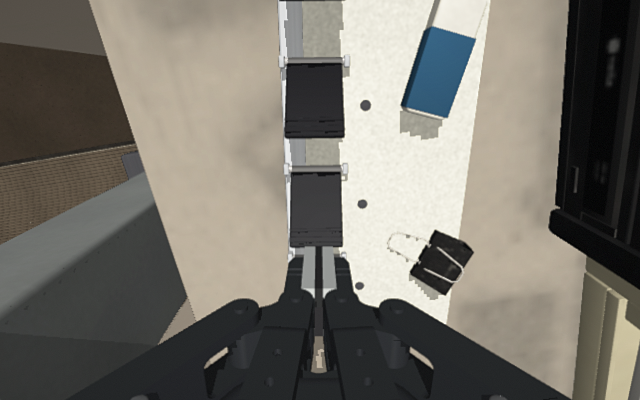

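Tabs 2 and 3 lie flat, at (315,100) and (316,205) in the picture, and the booklet has not moved. Now tab 4.

Request:
apply_moves(
  motion=[
    [0,0,-0.5,0,0],
    [0.01,0,-1,0,0],
    [0.01,0,-1.5,0,0],
    [0.02,0,-2,0,0],
    [0.02,0,-2.5,0,0],
    [0.03,0,-3,0,0],
    [0.03,0,-3.5,0,0],
    [0.04,0,-4,0,0],
    [0.04,0,-4.5,0,0],
    [0.05,0,-5,0,0],
    [0.05,0,-5.5,0,0],
    [0.06,0,-6,0,0],
    [0.06,0,-6.5,0,0],
    [0.07,0,-7,0,0],
    [0.07,0,-7.3,0,0],
    [0.07,0,-7.3,0,0],
  ],
)

```text
clock: 13.25
eef_pos: [451.0, 133.4, 13.8]
tool_rot: [-1.571, 0.0, -0.158]
force: [-0.7, -0.4, -0.4]
width: -0.0
```

```bash
python3 - <<'E'
from cell import ctrl
import cv2
s=ctrl.read_state(); print(s['eef_pos'],s['tool_rot'],s['force'])
p=ctrl.get_image("wrist"); cv2.imwrite(f"pics/wrist5.png",p["image"][:,:,::-1])
E
```

```text
[450.99870953 133.3912901   13.82318612] [-1.57088504e+00  1.76264350e-06 -1.58415900e-01] [-0.67790504 -0.43392716 -0.44031667]
```

View pics/wrist5.png

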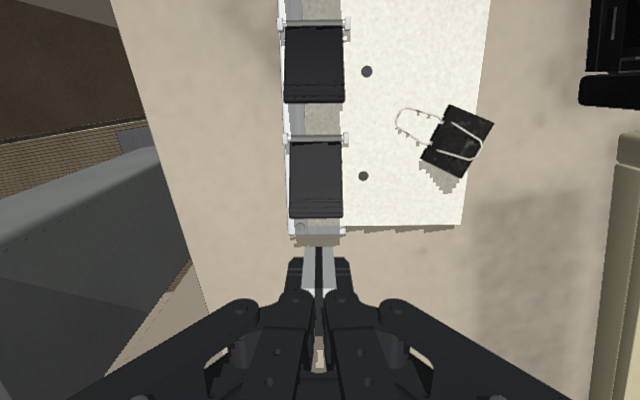

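Tab 4 is flat, at about (316,178), and the fingertips are past the end of the bar. Lifting straight up and checking.

Request:
apply_moves(
  motion=[
    [0,-1,0,0,0],
    [0,-4,0,0,0],
    [0,-8,0,0,0],
    [0,-12,0,0,0],
    [0,-16,0,0,0],
    [0,-18,0,0,0],
    [0,-18,0,0,0],
    [0,-18,0,0,0],
  ],
)

```text
clock: 14.3
eef_pos: [450.4, 133.4, 193.4]
tool_rot: [-1.571, 0.001, -0.158]
force: [-0.4, 0.4, -1.0]
width: 0.5
```

```bash
python3 - <<'E'
from cell import ctrl
import cv2,numpy as np
s=ctrl.read_state(); print(s['clock'],s['eef_pos'],s['force'])
p=ctrl.get_image("wrist")
for q in ["booklet","row_start","row_end"]:
        print(q,[(r["location"],r["confidence"]) for r in ctrl.mark_of(p,q)][:3])
a=cv2.resize(p["image"][:,:,::-1],(640,400))
t=ctrl.get_image("scene")["image"][160:320,220:370,::-1]
cv2.imwrite("pics/w6.png",a); cv2.imwrite("pics/s6.png",cv2.resize(t,None,fx=3.5,fy=3.5,interpolation=cv2.INTER_CUBIC))
E
```

```text
14.3 [450.39241434 133.36413668 193.39427849] [-0.35775906  0.41079831 -0.95325401]
booklet [([466.3, 248.1, -0.9], 0.68)]
row_start []
row_end [([449.8, 143.2, 9.1], 0.58)]
```

View pics/w6.png

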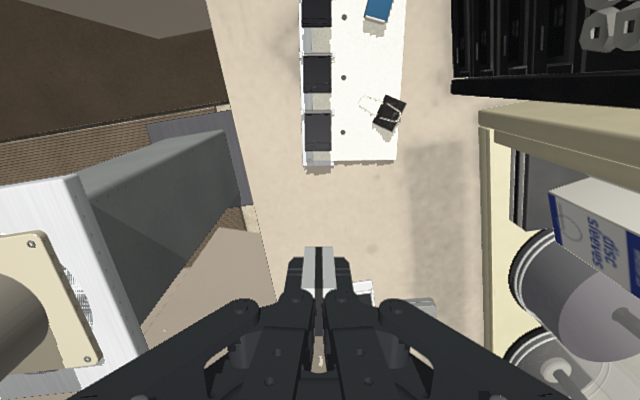

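View pics/s6.png

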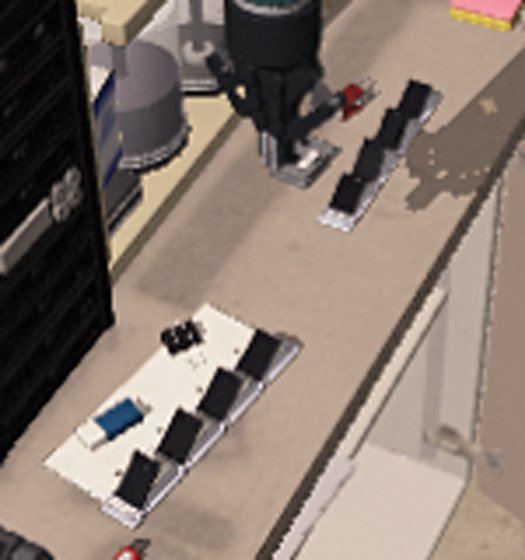

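The booklet's tabs look flat and the spare's tabs look upright, at the top right of the scene crop. I'll put the same crop from before and after side by side to confirm.

```bash
python3 - <<'E'
from cell import ctrl
import cv2,numpy as np
b=cv2.imread("pics/scene0.png")[240:320,225:315]
a=ctrl.get_image("scene")["image"][240:320,225:315,::-1]
cv2.imwrite("pics/ba.png",cv2.resize(np.hstack([b,a]),None,fx=4.4,fy=4.4,interpolation=cv2.INTER_CUBIC))
E
```

```text
(no output)
```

View pics/ba.png

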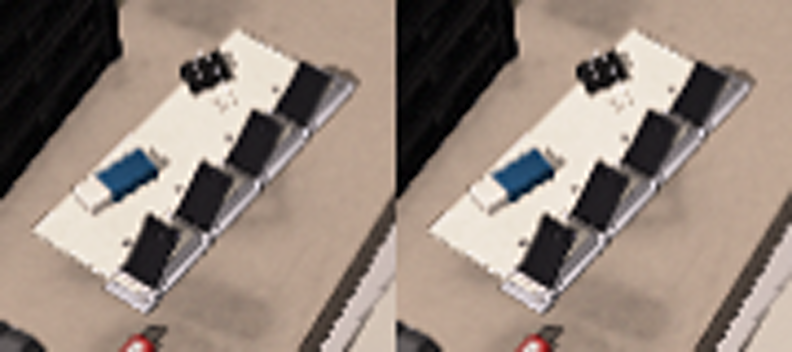

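The before and after crops look the same, so the tabs may still be standing. I need to check where the fingertips really are and what the tab angles are.

```bash
cat >> h.py <<'E'
def projw(p,X):
    E=np.array(p["extrinsics"]); c=E[:3,:3]@np.array(X,float)+E[:3,3]
    return _pr(p,c)
def _pr(p,c):
    f=200/np.tan(np.radians(p["vfov"]/2)); u=np.array([c[0],-c[1]])/-c[2]
    u=u*(1+p["k1"]*(u@u)); return u*f+[p["cx"],p["cy"]]
def projt(p,X,pos,rot):
    T=np.linalg.inv(np.array(p["tool_from_camera"])); Rw=R.from_euler('xyz',rot).as_matrix()
    t=Rw.T@(np.array(X,float)-pos); return _pr(p,T[:3,:3]@t+T[:3,3])
E
python3 - <<'E'
from cell import ctrl
from h import *
import cv2
s=ctrl.read_state(); pos,rot=s['eef_pos'],s['tool_rot']; print(pos,s['width'])
out=[]
p=ctrl.get_image("scene"); im=p["image"][:,:,::-1].copy()
u=projw(p,pos); print("tcp scene",u); g=projw(p,pos+[0,0,18.7]); print(g)
cv2.imwrite("pics/sa.png",cv2.resize(im[120:280,225:385],None,fx=3.7,fy=3.7,interpolation=cv2.INTER_CUBIC))
p=ctrl.get_image("wrist"); im=p["image"][:,:,::-1].copy()
print("tcp wrist",projt(p,pos,pos,rot))
yd=np.array([.148,.989,0]); r0=np.array([483.4,352.6,9])
for k in range(4):
    pin=r0-yd*56*k
    print("pin",k+1,projt(p,pin+[0,0,1.5],pos,rot).round(1),[ (a,projt(p,pin-yd*44*np.cos(a)+[0,0,44*np.sin(a)+1],pos,rot).round(1)) for a in (0,.3,.6)])
cv2.imwrite("pics/wb.png",cv2.resize(im[0:190,270:430],None,fx=3.1,fy=3.1,interpolation=cv2.INTER_CUBIC))
E
```

```text
[450.62689179 133.63731    193.21518344] 0.3062137771742206
tcp scene [299.08316867 214.98284647]
[298.98175692 210.27467603]
tcp wrist [317.74822558 232.7850073 ]
pin 1 [315.9 -78.1] [(0, array([316.4, -22.1])), (0.3, array([316.3, -28.9])), (0.6, array([316.1, -40.9]))]
pin 2 [316.6  -7.8] [(0, array([317.1,  42.6])), (0.3, array([317. ,  38.8])), (0.6, array([316.8,  30.3]))]
pin 3 [317.2  55.6] [(0, array([317.7, 101. ])), (0.3, array([317.6,  99.6])), (0.6, array([317.5,  94. ]))]
pin 4 [317.8 112.8] [(0, array([318.2, 153.8])), (0.3, array([318.2, 154.4])), (0.6, array([318.1, 151.2]))]
```

View pics/sa.png

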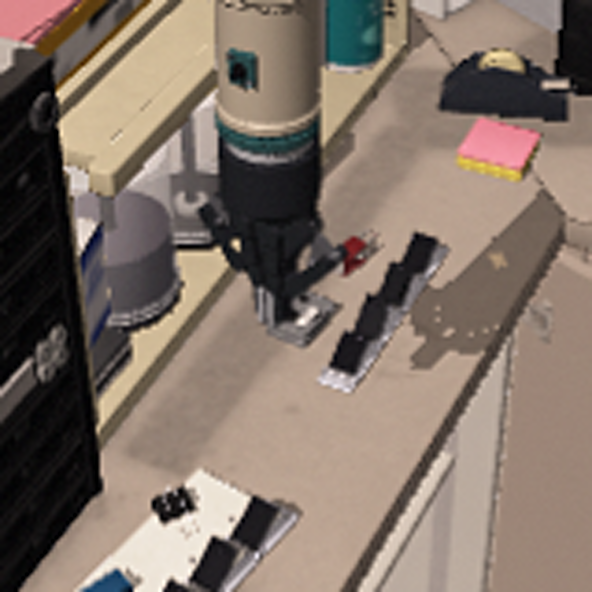

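View pics/wb.png

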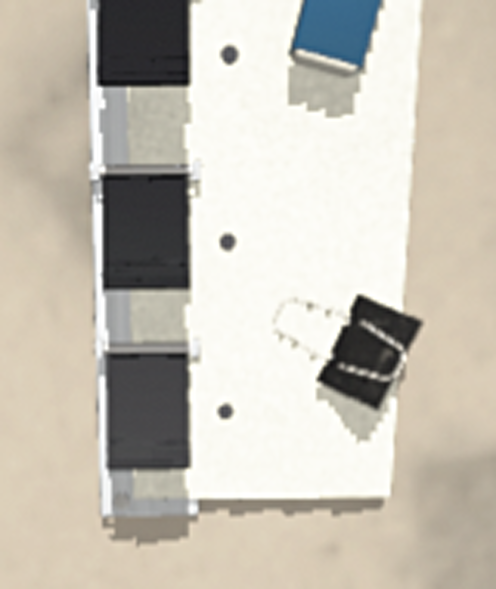

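Measured free-end positions put tabs 2 and 3 at about 0.6 rad, so the stroke passed over the tabs without touching them. In the images the fingertips look shorter than the TCP I assumed, so I'll measure where the tips really are.

```bash
python3 - <<'E'
from cell import ctrl
from h import *
import cv2
s=ctrl.read_state(); pos,rot=s['eef_pos'],s['tool_rot']; print(s['clock'],s['qpos'],s['width'])
def crop(p,name,c,w,h,f,pts):
    im=p["image"][:,:,::-1]; x0,y0=int(c[0]-w/2),int(c[1]-h/2)
    b=cv2.resize(im[y0:y0+h,x0:x0+w],None,fx=f,fy=f,interpolation=cv2.INTER_CUBIC)
    for u,col in pts: cv2.circle(b,(int((u[0]-x0+.5)*f),int((u[1]-y0+.5)*f)),3,col,-1)
    print(name,x0,y0,[u.round(1) for u,_ in pts]); return b
p=ctrl.get_image("scene")
a=crop(p,"scene",projw(p,pos),56,56,7,[(projw(p,pos+[0,0,d]),c) for d,c in ((0,(0,0,255)),(18.7,(0,255,0)),(40,(255,0,0)))])
p=ctrl.get_image("wrist")
b=crop(p,"wrist",(318,240),56,56,7,[(projt(p,pos+[0,0,d],pos,rot),c) for d,c in ((0,(0,0,255)),(18.7,(0,255,0)),(40,(255,0,0)))])
cv2.imwrite("pics/tip.png",np.hstack([a,b]))
E
```

```text
14.7 [ 0.00693777  0.41474599 -0.48733465  1.99709653  0.2678804   0.79241487
 -0.79303714] -0.06633836114090769
scene 271 186 [array([299. , 214.9]), array([298.9, 210.2]), array([298.8, 204.7])]
wrist 290 212 [array([317.7, 232.8]), array([317.7, 247.8]), array([317.5, 269.1])]
```

View pics/tip.png

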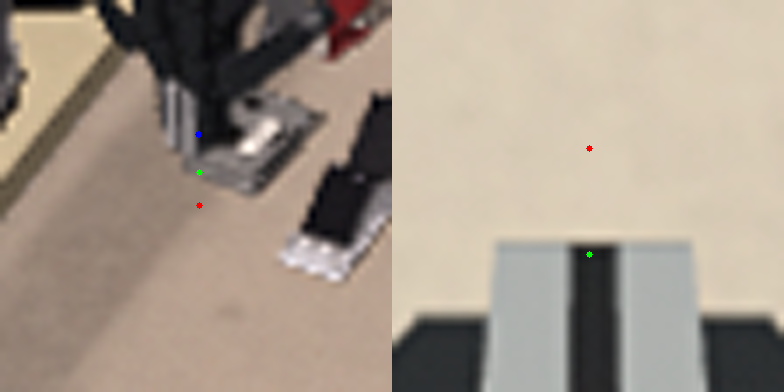

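```bash
python3 - <<'E'
from cell import ctrl
from h import *
import cv2
s=ctrl.read_state(); pos,rot=s['eef_pos'],s['tool_rot']; Rw=R.from_euler('xyz',rot).as_matrix()
ps=ctrl.get_image("scene");pw=ctrl.get_image("wrist"); pt=ctrl.get_image("top")
f=7;rows=[]
for d in (20,30,39):
    C=[pos+Rw@np.array([x,-d,z]) for x,z in ((-6.5,-11),(6.5,-11),(6.5,11),(-6.5,11))]
    o=[]
    for P,fn,x0,y0 in ((ps,lambda X:projw(ps,X),275,186),(pw,lambda X:projt(pw,X,pos,rot),298,218)):
        b=cv2.resize(P["image"][y0:y0+38,x0:x0+38,::-1],None,fx=f,fy=f,interpolation=cv2.INTER_CUBIC)
        q=np.array([(fn(X)-[x0,y0]+.5)*f for X in C]).astype(int)
        cv2.polylines(b,[q],True,(0,0,255),1); o.append(b)
    rows.append(np.vstack(o))
cv2.imwrite("pics/tip2.png",np.hstack(rows))
u=projw(pt,pos); print(u)
x0,y0=int(u[0]-28),int(u[1]-28)
cv2.imwrite("pics/tip3.png",cv2.resize(pt["image"][y0:y0+56,x0:x0+56,::-1],None,fx=f,fy=f))
E
```

```text
[230.89724971 204.99205006]
```

View pics/tip2.png

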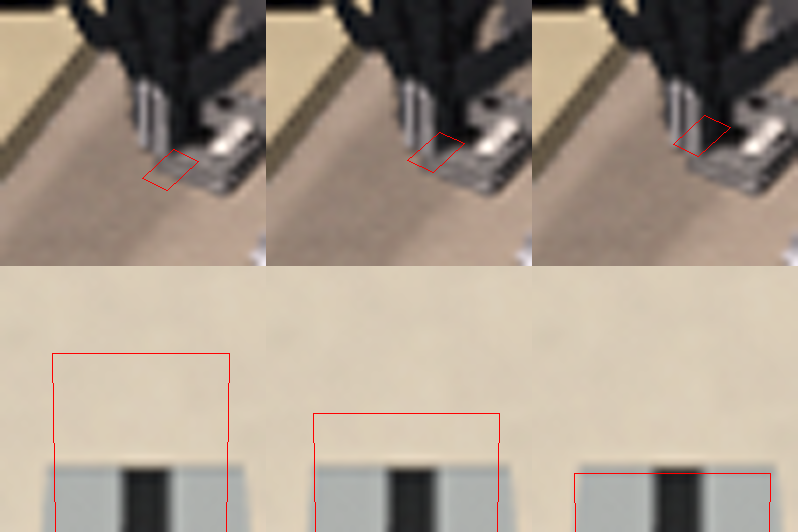

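A 38–39 mm offset fits both the wrist and scene images, so the real fingertips end about 38 mm behind the reported TCP. The stroke therefore ran at about 52 mm, above the tabs, and nothing was touched. I'll go back to the row start and find the true tip height by stepping down onto bare worktop just beyond the bar's end.

Request:
apply_moves(
  motion=[
    [0,0,2,0,0],
    [-0.05,0,6,0,0],
    [-0.1,0,11.5,0,0],
    [-0.15,2,17,0,0],
    [-0.2,6,22,0,0],
    [-0.22,11,25.3,0,0],
    [-0.22,15,25.3,0,0],
    [-0.22,18,25.3,0,0],
    [-0.22,19.5,25.3,0,0],
    [-0.22,19.5,25.3,0,0],
  ],
)

```text
clock: 16.2
eef_pos: [488.3, 383.5, -1.8]
tool_rot: [-1.572, 0.001, -0.158]
force: [0.6, 0.2, 0.1]
width: 0.2
```

```bash
cat > tip.py <<'E'
from cell import ctrl
from h import *
import cv2,sys
s=ctrl.read_state(); pos,rot=s['eef_pos'],s['tool_rot']; Rw=R.from_euler('xyz',rot).as_matrix()
print(s['clock'],pos.round(2),rot.round(4),s['force'].round(2),s['qpos'].round(3))
ps=ctrl.get_image("scene");pw=ctrl.get_image("wrist")
f=6
d=38
C=[pos+Rw@np.array([x,-d,z]) for x,z in ((-6.5,-11),(6.5,-11),(6.5,11),(-6.5,11))]
q=np.array([projw(ps,X) for X in C]); c=q.mean(0).astype(int); x0,y0=c-[32,42]
b=cv2.resize(ps["image"][y0:y0+64,x0:x0+64,::-1],None,fx=f,fy=f,interpolation=cv2.INTER_CUBIC)
b2=b.copy(); cv2.polylines(b2,[((q-[x0,y0]+.5)*f).astype(int)],True,(0,0,255),1)
cv2.imwrite(sys.argv[1]+"_s.png",np.hstack([b,b2])); cv2.imwrite(sys.argv[1]+"_w.png",pw["image"][:,:,::-1])
E
python3 tip.py pics/t1
```

```text
16.2 [488.32 383.48  -1.77] [-1.5719e+00  9.0000e-04 -1.5810e-01] [0.65 0.2  0.08] [-0.507  0.87  -0.339  1.732  0.454  0.62  -1.267]
```

View pics/t1_s.png

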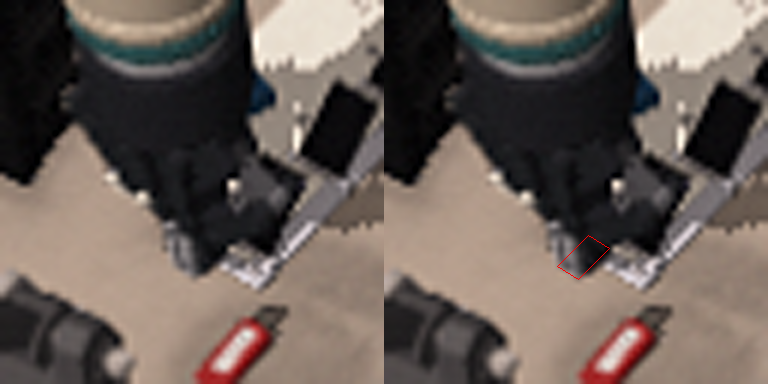

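View pics/t1_w.png

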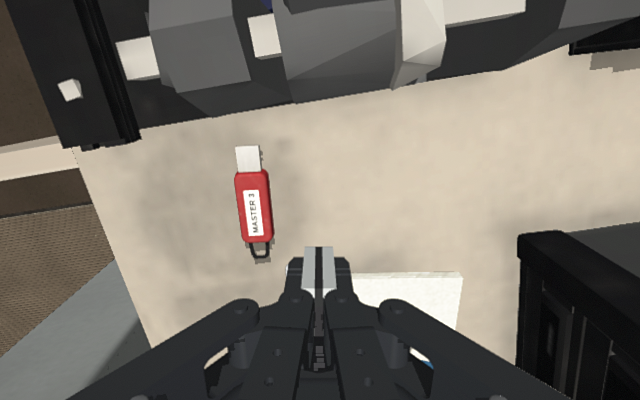

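The reported TCP is at -1.8 mm with no contact, which confirms the tip offset. The picture shows the fingers over bare worktop beyond the bar's end, with the tip outline fitting at 38 mm. Stepping down.

Request:
apply_moves(
  motion=[
    [0,1,0,0,0],
    [0,2,0,0,0],
    [0,2.4,0,0,0],
    [0,2.4,0,0,0],
  ],
)

```text
clock: 16.8
eef_pos: [488.4, 383.6, -25.7]
tool_rot: [-1.571, 0.001, -0.158]
force: [-0.3, -1.1, 0.3]
width: 0.1
```

Request:
apply_moves(
  motion=[
    [0,0.2,0,0,0],
    [0,0.4,0,0,0],
  ],
)

```text
clock: 17.05
eef_pos: [488.8, 384.0, -29.1]
tool_rot: [-1.57, -0.0, -0.158]
force: [-0.4, -0.7, 0.2]
width: -0.1
```

Request:
apply_moves(
  motion=[
    [0,0.2,0,0,0],
    [0,0.2,0,0,0],
  ],
)

```text
clock: 17.3
eef_pos: [488.5, 383.8, -31.3]
tool_rot: [-1.571, 0.0, -0.158]
force: [-0.2, 0.0, -0.5]
width: 0.0
```

Request:
apply_moves(
  motion=[
    [0,0.2,0,0,0],
    [0,0.2,0,0,0],
  ],
)

```text
clock: 17.55
eef_pos: [488.8, 384.0, -32.8]
tool_rot: [-1.57, -0.0, -0.158]
force: [-0.1, -0.4, 2.2]
width: -0.3
```

Request:
apply_moves(
  motion=[
    [0,0.15,0,0,0],
    [0,0.15,0,0,0],
  ],
)

```text
clock: 17.8
eef_pos: [488.9, 384.0, -32.9]
tool_rot: [-1.571, -0.001, -0.158]
force: [-2.9, -2.2, 15.4]
width: -0.2
```

```bash
python3 tip.py pics/t2
```

```text
17.8 [488.89 384.01 -32.9 ] [-1.5707e+00 -1.0000e-03 -1.5810e-01] [-2.86 -2.21 15.35] [-0.523  0.916 -0.313  1.737  0.476  0.564 -1.286]
```

View pics/t2_w.png

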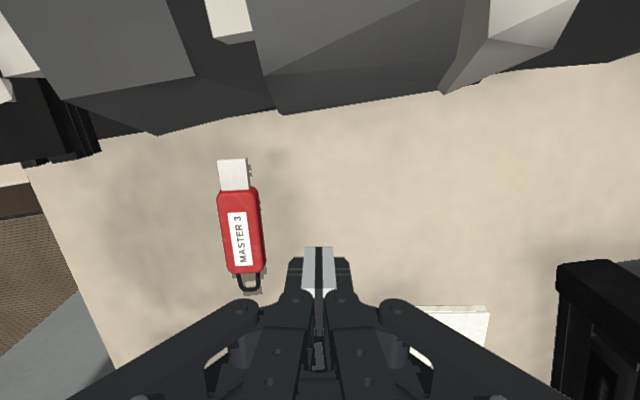

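View pics/t2_s.png

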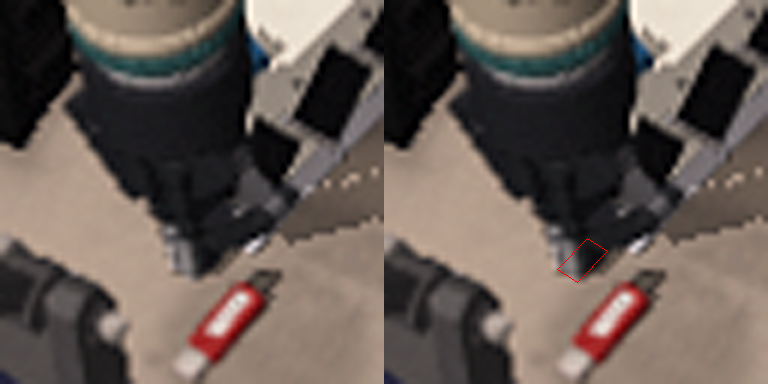

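Contact came at a reported z of -32.8 mm, on either the worktop (offset 33 mm) or, less likely, the bar's edge (38 mm). I'll read the moment, then touch again 12 mm further out to settle which.

```bash
python3 - <<'E'
from cell import ctrl
s=ctrl.read_state(); print(s['torque'],s['force'])
E
```

```text
[-0.50701193  0.5908705  -0.04707524] [-3.31203607 -3.13351004 14.44725964]
```

Request:
apply_moves(
  motion=[
    [0,-0.6,0.1,0,0],
    [0,-0.7,1.2,0,0],
    [0,-0.4,1.2,0,0],
    [0,-0.15,1.2,0,0],
    [0,-0.15,1.2,0,0],
  ],
)

```text
clock: 18.52
eef_pos: [490.2, 396.1, -32.9]
tool_rot: [-1.571, 0.0, -0.158]
force: [-1.8, -0.1, 6.5]
width: -0.4
```

```bash
python3 - <<'E'
from cell import ctrl
s=ctrl.read_state(); print(s['torque'],s['force'])
E
```

```text
[-0.00506433  0.31239897  0.02388081] [-1.78170184 -0.10125841  6.46208355]
```

Request:
apply_moves(
  motion=[
    [0,0.1,0,0,0],
    [0,0.1,0,0,0],
  ],
)

```text
clock: 18.77
eef_pos: [490.3, 396.1, -32.9]
tool_rot: [-1.571, -0.0, -0.158]
force: [-2.3, -1.5, 13.8]
width: 0.0
```

The second touch gave the same height, 23 mm away from the bar, so this is the worktop and the tip lies 32.9 mm above the reported TCP. I'll lift to a tip height of about 13.5 mm, which is reported z of about -19.4.

Request:
apply_moves(
  motion=[
    [0,-0.8,0,0,0],
    [0,-1.5,-0.3,0,0],
    [0,-1.5,-0.8,0,0],
    [0,-1.5,-1.2,0,0],
    [0,-1.5,-1.2,0,0],
  ],
)

```text
clock: 19.4
eef_pos: [488.6, 382.8, -19.6]
tool_rot: [-1.572, 0.0, -0.159]
force: [-0.5, 0.2, 0.3]
width: -0.1
```

Request:
apply_moves(
  motion=[
    [0,0,-0.5,0,0],
    [0,0,-1,0,0],
    [0,0,-1.5,0,0],
    [0,0,-2,0,0],
    [0.01,0,-2.5,0,0],
    [0.02,0,-3,0,0],
    [0.03,0,-3.5,0,0],
    [0.03,0,-4,0,0],
    [0.04,0,-4.5,0,0],
    [0.04,0,-5,0,0],
    [0.05,0,-5.5,0,0],
    [0.05,0,-6,0,0],
    [0.06,0,-6.5,0,0],
    [0.06,0,-7,0,0],
    [0.06,0,-7.5,0,0],
    [0.06,0,-8,0,0],
  ],
)

```text
clock: 21.4
eef_pos: [476.6, 304.3, -19.2]
tool_rot: [-1.571, 0.0, -0.158]
force: [-0.5, 0.0, 0.3]
width: -0.1
```

```bash
python3 tip.py pics/t3
```

```text
21.4 [476.57 304.33 -19.2 ] [-1.5709  0.     -0.1581] [-0.5   0.    0.28] [-0.426  0.846 -0.302  1.896  0.508  0.476 -1.247]
```

View pics/t3_w.png

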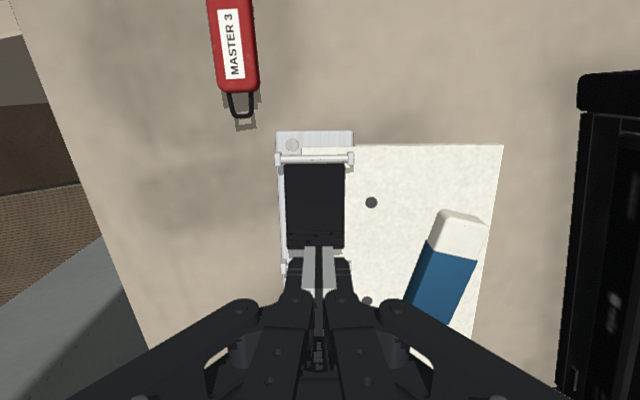

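View pics/t3_s.png

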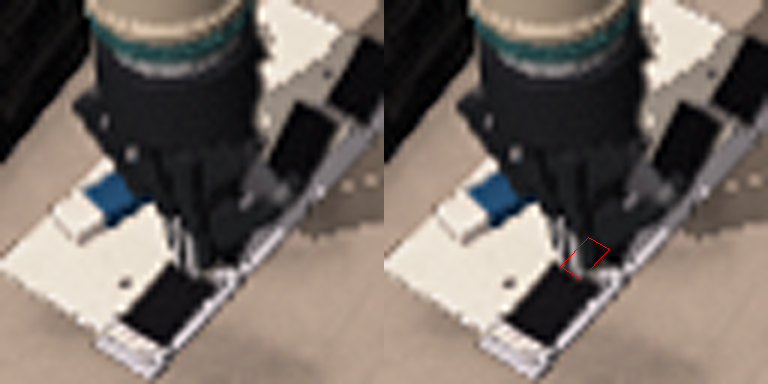

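Tab 1 is now clearly flat in both views, the fingers are at its end, and the neighbouring tabs still stand. Continuing the same stroke.

Request:
apply_moves(
  motion=[
    [0,0.02,-0.5,0,0],
    [0.01,0.02,-1,0,0],
    [0.01,0.02,-1.5,0,0],
    [0.02,0.02,-2,0,0],
    [0.02,0.02,-2.5,0,0],
    [0.03,0.02,-3,0,0],
    [0.03,0.02,-3.5,0,0],
    [0.04,0.02,-4,0,0],
    [0.04,0.02,-4.5,0,0],
    [0.05,0.02,-5,0,0],
    [0.05,0.02,-5.5,0,0],
    [0.06,0.02,-6,0,0],
    [0.06,0.02,-6.5,0,0],
    [0.07,0.02,-7,0,0],
    [0.07,0.02,-7.5,0,0],
    [0.08,0.02,-8,0,0],
    [0.08,0.02,-8.5,0,0],
    [0.09,0.02,-9,0,0],
    [0.09,0.02,-9.5,0,0],
    [0.1,0.02,-10,0,0],
  ],
)

```text
clock: 24.0
eef_pos: [461.8, 205.4, -19.4]
tool_rot: [-1.571, 0.0, -0.158]
force: [-1.0, -0.8, 0.1]
width: 0.2
```

```bash
python3 tip.py pics/t4
```

```text
24.0 [461.81 205.44 -19.39] [-1.5709e+00  1.0000e-04 -1.5810e-01] [-1.03 -0.84  0.13] [-0.3    0.801 -0.262  2.061  0.574  0.35  -1.189]
```

View pics/t4_w.png

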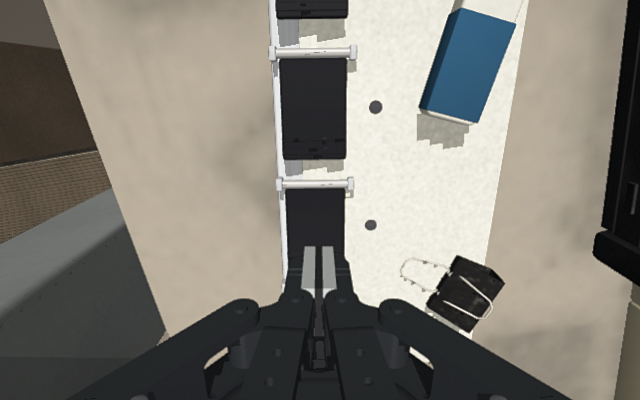

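View pics/t4_s.png

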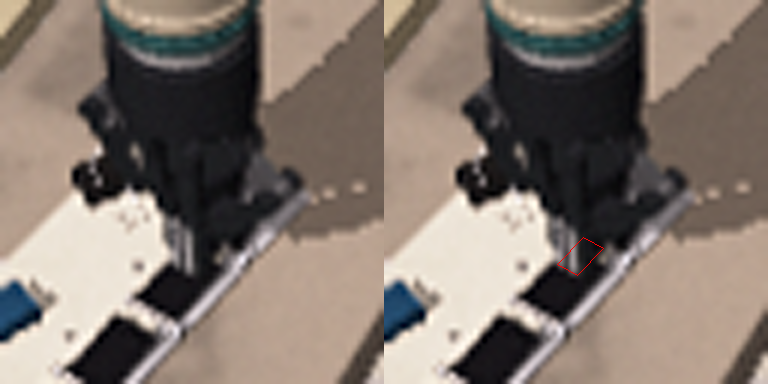

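Tabs 1 and 2 are flat and tab 3 is under the fingers. Joint 6 is at 0.35 and trending towards its 0.23 limit, so I'll go only as far as tab 4 needs, about 55 mm more.

Request:
apply_moves(
  motion=[
    [0,0,-0.5,0,0],
    [0.01,0,-1,0,0],
    [0.01,0,-1.5,0,0],
    [0.02,0,-2,0,0],
    [0.02,0,-2.5,0,0],
    [0.03,0,-3,0,0],
    [0.03,0,-3.5,0,0],
    [0.04,0,-4,0,0],
  ],
)

```text
clock: 25.1
eef_pos: [455.8, 165.7, -19.4]
tool_rot: [-1.571, 0.0, -0.158]
force: [0.6, 0.1, 0.2]
width: 0.3
```

```bash
python3 tip.py pics/t5
```

```text
25.1 [455.83 165.68 -19.44] [-1.5712e+00  2.0000e-04 -1.5820e-01] [0.56 0.1  0.23] [-0.241  0.788 -0.246  2.116  0.611  0.306 -1.164]
```

Request:
apply_moves(
  motion=[
    [0,0,-0.5,0,0],
    [0.01,0,-1,0,0],
    [0.01,0,-1.5,0,0],
    [0.02,0,-2,0,0],
    [0.02,0,-2.2,0,0],
    [0.02,0,-2.2,0,0],
  ],
)

```text
clock: 25.95
eef_pos: [452.7, 144.3, -19.4]
tool_rot: [-1.571, 0.0, -0.158]
force: [0.3, 0.5, 0.4]
width: 0.0
```

```bash
python3 tip.py pics/t6
```

```text
25.95 [452.71 144.26 -19.39] [-1.571e+00  1.000e-04 -1.584e-01] [0.26 0.46 0.45] [-0.205  0.782 -0.24   2.143  0.638  0.286 -1.154]
```

View pics/t6_w.png

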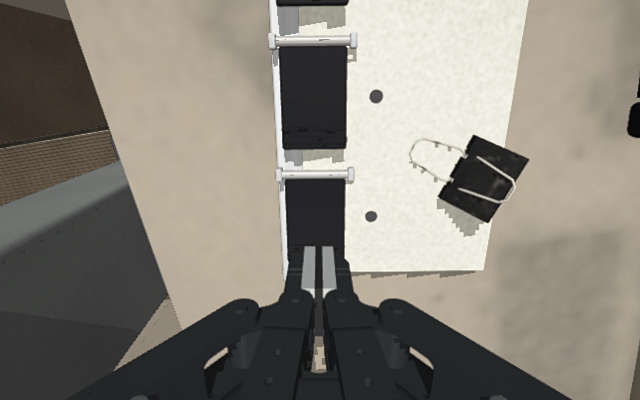

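View pics/t6_s.png

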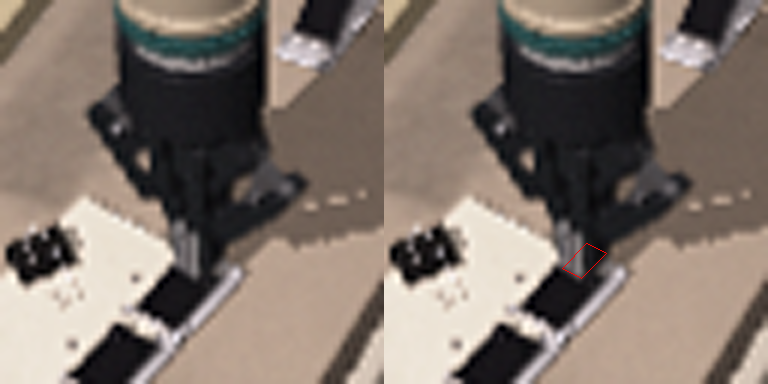

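Tab 4 looks pressed down under the tips. I'll lift 20 mm first, staying below the lift limit, to check it before leaving.

Request:
apply_moves(
  motion=[
    [0,-0.8,0,0,0],
    [0,-2,0,0,0],
    [0,-2,0,0,0],
  ],
)

```text
clock: 26.42
eef_pos: [453.6, 144.9, 1.8]
tool_rot: [-1.569, -0.002, -0.158]
force: [0.3, 0.8, -0.4]
width: -0.4
```

```bash
python3 tip.py pics/t7
```

```text
26.425 [453.62 144.88   1.83] [-1.5694 -0.0019 -0.1583] [ 0.32  0.78 -0.44] [-0.174  0.743 -0.287  2.137  0.614  0.338 -1.132]
```

View pics/t7_s.png

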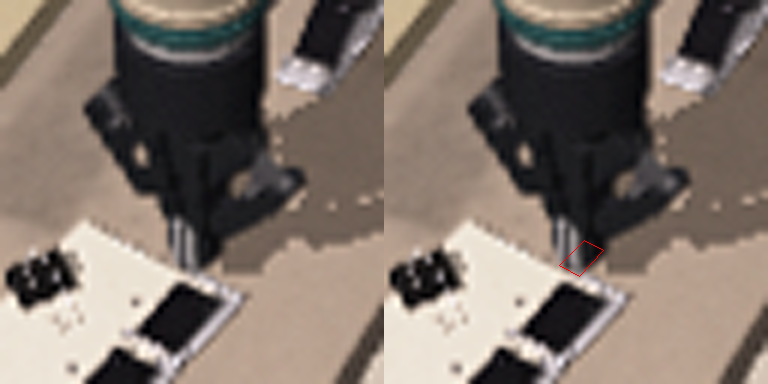

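View pics/t7_w.png

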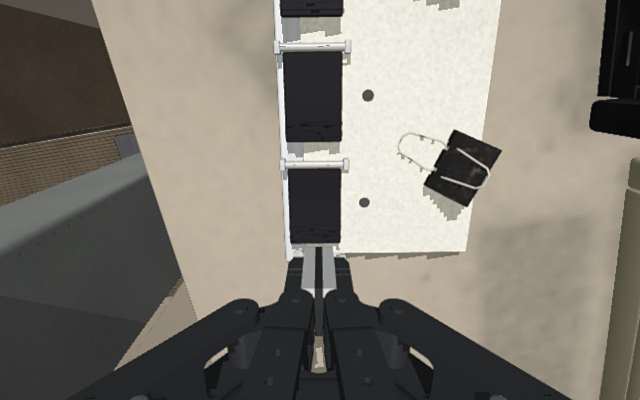

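Tab 4 lies flat, with its free end at (315,243) and the bar visible round it in the scene view. Lifting clear.

Request:
apply_moves(
  motion=[
    [0,-2,0,0,0],
    [0,-6,0,0,0],
    [0,-11,0,0,0],
    [0,-16,0,0,0],
    [0,-19,0,0,0],
    [0,-19,0,0,0],
    [0,-19,0,0,0],
  ],
)

```text
clock: 27.4
eef_pos: [452.1, 143.9, 189.8]
tool_rot: [-1.572, 0.001, -0.158]
force: [-1.1, -0.5, -0.8]
width: -0.3
```

```bash
python3 - <<'E'
from cell import ctrl
from h import *
import cv2,numpy as np
s=ctrl.read_state(); print(s['clock'],s['eef_pos'],s['force'])
b=cv2.imread("pics/scene0.png")
p=ctrl.get_image("scene"); a=p["image"][:,:,::-1]
r=lambda i,y,x:cv2.resize(i[y:y+80,x:x+90],None,fx=4.4,fy=4.4,interpolation=cv2.INTER_CUBIC)
r2=lambda i:cv2.resize(i[175:230,290:380],None,fx=4.4,fy=4.4,interpolation=cv2.INTER_CUBIC)
cv2.imwrite("pics/ba2.png",np.vstack([np.hstack([r(b,240,225),r(a,240,225)]),np.hstack([r2(b),r2(a)])])[:600])
for q in ["booklet","row_start","row_end","spare"]:
    print(q,[(x["location"],x["confidence"]) for x in ctrl.mark_of(p,q)][:2])
E
```

```text
27.4 [452.0740673  143.92144096 189.78930531] [-1.14577614 -0.53258596 -0.79575582]
booklet [([469.8, 248.7, -2.3], 0.82)]
row_start [([485.5, 353.9, 7.1], 0.66)]
row_end [([451.0, 141.3, 13.6], 0.86)]
spare [([477.2, -146.9, 1.9], 0.82)]
```

View pics/ba2.png

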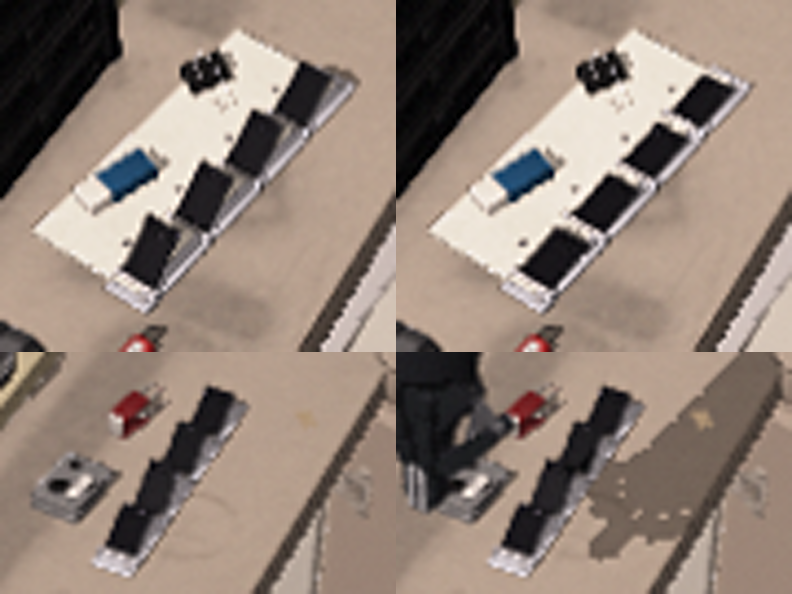

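Compared with the start, all four booklet tabs now lie flat. The booklet, eraser, clip and USB stick are where they were, and the spare's tabs still stand. Handing in.

```bash
python3 -c "
from cell import ctrl
print(ctrl.finish_job())"
```

```text
the job is handed in; nothing more can be done
None
```

All four tabs of the booklet's binding bar are folded flat, and I handed the job in at about 27.5 s of the 40 s allowed. No verdict was reported.

- **First stroke missed:** it passed above the row without touching it. The real fingertips end about 33 mm short of the reported TCP. My reading during that pass that the tabs were flat was wrong; a before/after picture comparison showed it.
- **Tip height:** I touched bare worktop twice beside the bar, up to about 15 N, and both contacts came at a reported z of about -32.9 mm. My estimate from the images was 38 mm, so it disagreed by 5 mm; I used the touch.
- **Second stroke:** it ran along the row with the tips about 13.5 mm above the worktop. Tabs 1 to 4 folded in order, and forces stayed around 1 N whenever I read them. I stopped it just at the end of tab 4 because joint 6 had come down to 0.286, close to its 0.23 limit.
- **Last checks:** the before/after scene pictures show four flat booklet tabs and the spare bar's tabs still standing. The booklet is within about 4 mm of its start by the networks, which is their accuracy. The eraser, clip and USB stick have not visibly moved, and the gripper is clear, with fingertips about 220 mm above the worktop.
- **Not checked:** the tab angles were judged from the pictures, not measured in radians. I did not compare the sticky notes, dispenser or sharpener before and after. The gripper partly hid the cassette in the last picture.

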